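# Seat the coin sorter's disc on its key pin

## Task

The coin sorter's disc is sitting raised because its notch is off the key pin. Push it round with a fingertip to bring the notch over the pin, and press its hub down so that the disc sits flat and fully home, with your hand off it at the end. Never lift the disc, and leave the other things on the desk and the sorter where they stand.

Things in the scene. Friction and masses are not known exactly. Their poses are not given: they have to be found in the camera images.
- sorter: Base of a coin sorter with its lid off, fixed: a grey plastic box 200 x 210 mm, 60 mm tall. Origin: centre of its underside, on the desk; z up, +x from the spindle towards the key pin. On the middle of its flat deck stands a steel spindle, 16 mm across, inside the disc's hub.
- pin (a point): Top of the upright steel key pin, 54 mm from the spindle axis: 7 mm across, rounded, top 12 mm above the deck. Hidden under the disc until the notch is over it, but it stands on a flat radial steel foot, 10 mm wide, 4 mm high, that spans 50 to 86 mm from the spindle axis and so sticks out 26 mm past the disc's rim.
- disc: The loose aluminium sorting disc, about 0.2 kg, 120 mm across, plate 6 mm thick. Origin: centre of the plate's underside; z up, +x through the notch. Starts level, underside 13.5 mm above the deck (1.5 mm above the pin); seated, it is 6 mm above the deck. Turns easily (under 2 N at the vanes) and stays where it is left. Its dark round marks are coin pockets, not the notch.
- collar (a joint): Slide of the black 60 mm collar on the spindle that carries the disc: 0 m raised, 0.0075 with the disc seated. It moves stiffly and stays where it is: pressing the hub with about 6 to 10 N pushes collar and disc down when the notch is over the pin; elsewhere the pin holds up one side and the disc only tips (about 4 degrees).
- notch (a point): Middle of the notch in the disc's rim, at the plate's underside, 54 mm from the axis. The notch is open to the rim, 13 mm wide with straight sides, and runs from 46 to 60 mm from the axis.
- vane (a point): Middle of the top edge of one of the disc's three radial upright vanes, 42 mm from the axis. Each is 8 mm thick, 14 mm higher than the plate's top, and spans 26 to 58 mm from the axis. They stand 60, 180 (this one) and 300 degrees from the notch; a fingertip can push the disc round by their sides.
- hub_top (a point): Centre of the flat closed top of the disc's hub, 36 mm across, 28 mm above the plate's underside, 8 mm above the vanes' tops: the place to press.
- coin_tube: Closed upright coin tube, 30 mm across, 45 mm tall, standing loose on the sorter's deck near a corner. Not part of the job.
- mug: White mug, 80 mm across, 95 mm tall, loose on the desk to one side of the sorter. Not part of the job.
- stapler: Black stapler, 130 x 34 x 49 mm, loose on the desk on the other side of the sorter. Not part of the job.
- glue_stick: Upright white glue stick, 30 mm across, 85 mm tall, loose on the desk on the robot's side of the sorter. Not part of the job.
- mouse: Black computer mouse, 105 x 62 x 34 mm, loose on the desk on the robot's side of the sorter. Not part of the job.
- calculator: Grey desk calculator, 150 x 100 x 14 mm, loose on the desk beyond the sorter. Not part of the job.

How it is judged:
By the outcome, as a careful person would: the job done as asked, in the order asked, and still so for the second after the job is handed in, with the robot touching nothing.
It also fails if it takes over 72 s, if anything falls off the work surface, if the arm or the gripper's body presses on something with over 40 N, if the wrist force passes 120 N, or if a joint passes its speed limit or range.

## Robot

A 7-joint arm with a two-finger parallel gripper is mounted at the origin on the work surface. World frame = base frame: x ahead of the robot, y to its left, z up, the work surface at z = 0. Lengths are in m, angles in rad, forces in N, time in s.
With the tool pointing down it reaches from about 0.4 to 0.9 m from the base axis. Payload 5.5 kg.
Tool frame: the origin (TCP) lies midway between the tips of the shut fingers; the grasp point (between the pads) lies 19 mm behind it (manip.grip_depth is the distance from the TCP to the grasp point, in m); z points along the fingers, y is the line along which they close (so a half turn about z gives the same grasp; the last joint's range is limited). The gripper opens to 92 mm and grips with 3 to 60 N. Pads are 19 mm wide; open, the fingers measure 130 mm over their backs; the gripper's body (75 mm by 190 mm) begins 47 mm behind the grasp point.
Start: joints at [-0.926, 0.501, -0.427, 1.55, 0.221, 1.138, -0.21], TCP at [0.242, 0.603, 0.227] pointing down, gripper open.
Joint ranges: [-2.88, 2.88], [-0.31, 2.03], [-1.54, 1.56], [0.2, 2.42], [-1.41, 4.55], [0.19, 2.02], [-2.57, 2.57]. Speed limits (rad/s): [2.57, 2.57, 3.14, 3.14, 3.14, 3.14, 3.14].

## Interface

Orientations are given as a unit quaternion [x, y, z, w].
In Python, from bench import manip, effector, viewer gives the robot as it stands. Calls block until the motion is done:
- manip.move_pose(position, orientation): joint-space move of the TCP to a pose.
- manip.servo_line(position, ori=None, vel=0.15): straight line of the TCP; ori=None keeps the orientation; vel is the mean speed in m/s.
- manip.movej(angles): joint-space move.
- effector.open_jaws() and effector.close(f_grip=None): open the fingers fully, or close them until they stop; f_grip is the grip in N (None keeps the last).
- manip.sleep(seconds).
- manip.solve_ik(position, orientation): joint angles nearest the present ones, or None.
- viewer.get_image(name): name is "scene" or "top" or "wrist"; returns the picture (480x640x3 uint8, red, green, blue); there is no depth.
- viewer.get_calibration(name): a dict with "vfov" (degrees; the focal length in pixels is half the picture's height over the tangent of half this angle, whatever the lens; pixels are square), "cx", "cy" (the principal point, pixels), "eye" and "attitude" of the camera in the world. Camera axes: x right, y down, z forward; pixel columns grow to the right and rows downward; lengths in m; the calibration is good to about 2 mm. A picture is of the moment at which its call begins: read the wrist's pose just before it. get_calibration takes no time and is no camera call; for the wrist camera it gives the pose at the moment of the call.
A pose or a line that the arm cannot do raises manip.PlanningError and nothing moves.
- manip.hand_in(): hands the job in; it is judged then, once.
Readings, each from a call of its own:
- manip.current_clock(): time.
- manip.current_q(): joint angles.
- manip.current_joint_velocities(): joint speeds.
- manip.current_tau(): joint torques, N m.
- manip.current_tool_pos(): TCP position.
- manip.current_tcp_rot(): TCP orientation.
- manip.current_force(): force on the tool from outside, world axes, zero at the start.
- manip.current_wrist_torque(): the same for the moment, N m.
- manip.current_finger_gap(): finger opening in m.
- manip.current_gripper_force(): force on a finger pad.
Only numpy, scipy, OpenCV 4.12 (cv2) and the standard library are available. Lean on these libraries where they do the work, as an engineer would, in place of code of your own. Each camera call takes 0.05 s, during which the arm holds its last target. There are 200 camera calls.

## Working session

There is one attempt and no reset: what is moved stays moved. The work goes in short steps, each a Python script; the robot and the scene stay as the last script left them, time stands still between calls to the robot, and variables do not carry over. Pictures are saved under pics/ and viewed, at most 10 in all, crops included, and the job is handed in when it is done.

```bash
ls; mkdir -p pics
python3 - <<'E'
from bench import manip, effector, viewer
import cv2
for n in("scene","top","wrist"):
    cv2.imwrite(f"pics/{n}0.png",viewer.get_image(n)[:,:,::-1]); print(n,viewer.get_calibration(n))
print(manip.current_clock(),manip.current_tcp_rot())
E
```

```text
pics
scene {'vfov': 57.09294847569842, 'cx': 310.50630204540545, 'cy': 235.34112625998884, 'eye': array([0.8830559 , 0.49437916, 0.7509204 ]), 'attitude': array([ 0.2912927 ,  0.8945328 , -0.32501209, -0.09657524])}
top {'vfov': 50.14757910105911, 'cx': 319.70984529593795, 'cy': 237.1313205404448, 'eye': array([0.49202518, 0.04550729, 1.05377655]), 'attitude': array([ 0.71358931, -0.69824722,  0.02658856, -0.05034056])}
wrist {'vfov': 58.53749388725247, 'cx': 319.1151885024154, 'cy': 243.23274467148477, 'eye': array([0.17804706, 0.62869881, 0.38582542]), 'attitude': array([0.82170694, 0.55495819, 0.07222209, 0.10771761])}
0.15 [ 1.89696453e-01  9.81842495e-01 -7.33533738e-04 -1.78247587e-04]
```

View pics/top0.png

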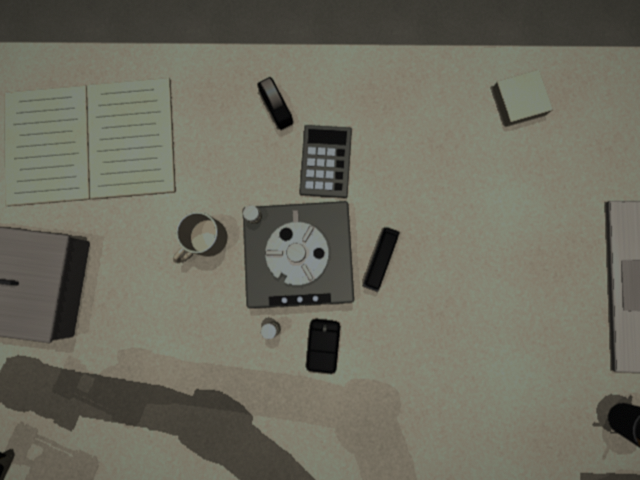

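View pics/scene0.png

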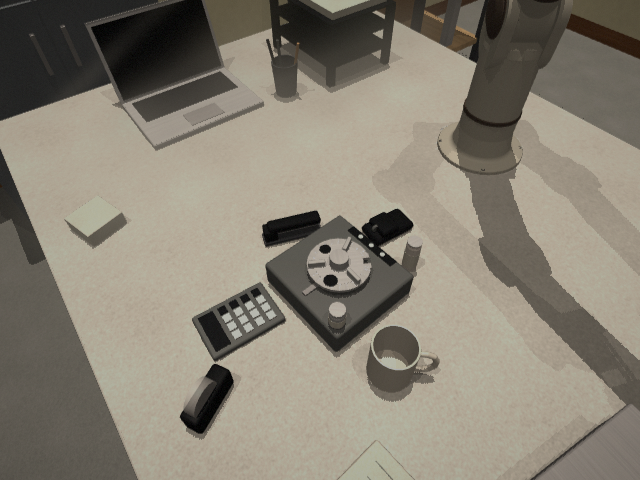

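```bash
python3 - <<'E'
import cv2
a=cv2.imread("pics/top0.png")[190:315,225:375]
cv2.imwrite("pics/c0.png",cv2.convertScaleAbs(cv2.resize(a,(720,600),interpolation=cv2.INTER_CUBIC),alpha=1.6))
E
cat > h.py <<'E'
from bench import manip, effector, viewer
import numpy as np, cv2
from scipy.spatial.transform import Rotation as R
def ray(c,u,v,z):
    f=240/np.tan(np.radians(c["vfov"]/2)); d=R.from_quat(c["attitude"]).apply([(u-c["cx"])/f,(v-c["cy"])/f,1])
    return c["eye"]+d*(z-c["eye"][2])/d[2]
def proj(c,p):
    f=240/np.tan(np.radians(c["vfov"]/2)); q=R.from_quat(c["attitude"]).inv().apply(np.asarray(p)-c["eye"])
    return q[...,:2]/q[...,2:]*f+[c["cx"],c["cy"]]
def down(yaw): # tool y axis (closing) ; x axis at yaw
    return (R.from_euler("z",yaw)*R.from_euler("x",np.pi)).as_quat()
E
```

```text
(no output)
```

View pics/c0.png

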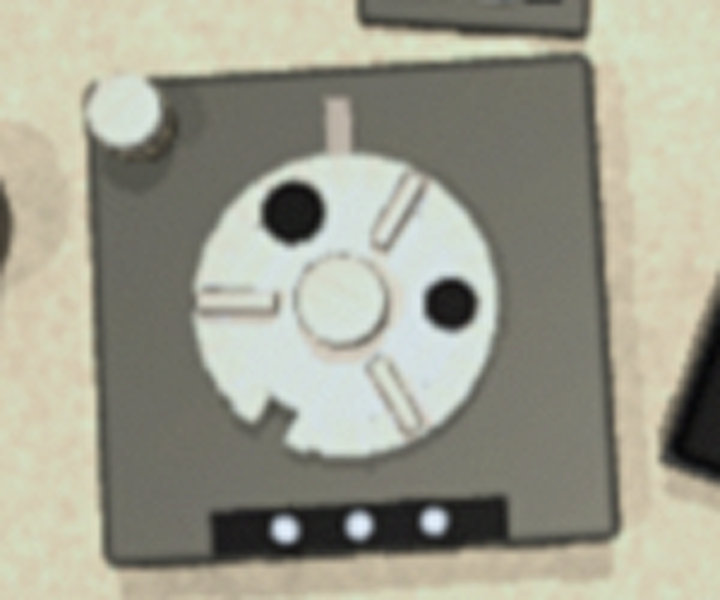

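```bash
cat > m1.py <<'E'
from h import *
c=viewer.get_calibration("top")
P=lambda x,y,z: ray(c,225+(x+.5)/4.8-.5,190+(y+.5)/4.8-.5,z)
hub=P(343,300,.1015); disc=P(346,305,.0795); foot=P(338,99,.064); notch=P(279,415,.077)
corn=np.mean([P(*q,.06) for q in((88,82),(588,55),(618,535),(107,563))],0)
print(hub,disc,foot,notch,corn)
a=lambda p:np.degrees(np.arctan2(*(p-hub)[1::-1]))
print(a(foot),a(notch),np.linalg.norm((foot-hub)[:2]))
for p in((200,301),(415,178),(412,430)): print("vane",a(P(*p,.0935)))
C=hub[:2]
q0=manip.current_q()
Rt=R.from_quat(manip.current_tcp_rot()); w=viewer.get_calibration("wrist")
print("cam in tool",Rt.inv().apply(w["eye"]-manip.current_tool_pos()), (Rt.inv()*R.from_quat(w["attitude"])).as_matrix()[:,2])
for y in range(-180,180,30):
    q=manip.solve_ik([*C,.3],down(np.radians(y))); print(y,None if q is None else np.round(q,2))
E
python3 m1.py
```

```text
[0.56680822 0.12224631 0.1015    ] [0.56656862 0.12276766 0.0795    ] [0.65183443 0.12965426 0.064     ] [0.52244378 0.14836368 0.077     ] [0.5676092  0.12290787 0.06      ]
4.979348125214663 149.51465119537684 0.08534830686189371
vane 90.9481666313746
vane -28.116136501869246
vane -150.77629414317332
cam in tool [ 6.90443599e-02  7.40630276e-05 -1.59918431e-01] [-2.57253317e-01  3.12965424e-04  9.66343952e-01]
-180 [-0.05  0.29 -0.26  1.65  0.08  1.21  1.24]
-150 [ 0.02  0.3  -0.35  1.65  0.11  1.21  1.74]
-120 [ 0.09  0.31 -0.44  1.64  0.14  1.22  2.24]
-90 [ 0.63  0.6  -1.3   1.63  0.59  1.37  2.4 ]
-60 [-1.17  0.62  1.36  1.68 -0.62  1.36 -2.32]
-30 [-1.08  0.48  1.14  1.68 -0.45  1.28 -1.95]
0 [-0.43  0.28  0.21  1.66 -0.06  1.2  -1.78]
30 [-0.35  0.28  0.11  1.66 -0.03  1.2  -1.28]
60 [-0.26  0.28 -0.    1.66  0.    1.2  -0.78]
90 [-0.18  0.28 -0.1   1.65  0.03  1.21 -0.28]
120 [-0.1   0.29 -0.19  1.65  0.06  1.21  0.21]
150 [-0.06  0.29 -0.25  1.65  0.08  1.21  0.72]
```

```bash
cat > m2.py <<'E'
from h import *
effector.close(10)
manip.move_pose([.647,.1224,.30],down(np.pi)); 
c=viewer.get_calibration("wrist"); im=viewer.get_image("wrist")
np.save("w1.npy",c,allow_pickle=True)
cv2.imwrite("pics/w1.png",cv2.convertScaleAbs(im[:,:,::-1],alpha=1.5)); print(manip.current_clock(),manip.current_tool_pos(),manip.current_q().round(2),manip.current_force(),manip.current_finger_gap(),proj(c,[[.567,.1224,.1015],[.652,.1297,.064]]))
E
python3 m2.py
```

```text
3.8917 [0.6465282  0.12409396 0.29987372] [-0.04  0.44 -0.27  1.45  0.12  1.27  1.25] [-0.00324445  0.92413119  0.03640403] 0.00030651856196875363 [[316.65086143 115.66008481]
 [324.64811745 211.41136392]]
```

View pics/w1.png

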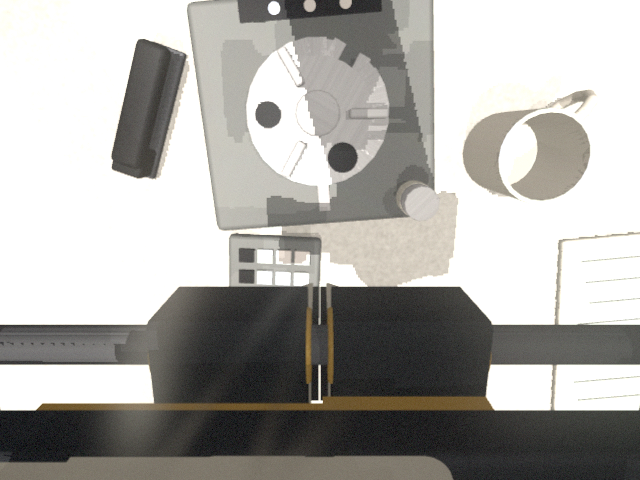

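```bash
cat > m3.py <<'E'
from h import *
w=np.load("w1.npy",allow_pickle=True).item()
hub=ray(w,318,113,.1015); foot=ray(w,323,209,.064); n=ray(w,350,54,.077); v=ray(w,386,113,.0935)
a=lambda p:np.degrees(np.arctan2(*(p-hub)[1::-1]))
print(hub,a(foot),np.linalg.norm((foot-hub)[:2]),a(n),a(v))
C=(hub[:2]+[.5668,.1222])/2; th0=90.8; print(C)
def tgt(th,gap=0,r=.045):
    t=np.radians(th); u=np.array([np.cos(t),np.sin(t)]); nn=np.array([-u[1],u[0]])
    return C+r*u+(.0135+gap)*nn, down(t+np.pi/2)
z=.0855
p,o=tgt(th0,.012); manip.move_pose([*p,.16],o); manip.servo_line([*p,z],vel=.08)
print(manip.current_tool_pos(),manip.current_force())
m=0
for th in np.linspace(th0,-50,15):
    p,o=tgt(th); manip.servo_line([*p,z],ori=o,vel=.04); f=manip.current_force(); m=max(m,np.linalg.norm(f))
    if np.linalg.norm(f)>15: print("stop",th,f); break
print(th,m,f,manip.current_tool_pos(),p)
p,o=tgt(th,.012); manip.servo_line([*p,z]); manip.servo_line([*p,.16])
manip.move_pose([.647,.1224,.30],down(np.pi)); manip.sleep(.3)
c=viewer.get_calibration("wrist"); im=viewer.get_image("wrist")
np.save("w2.npy",c,allow_pickle=True); cv2.imwrite("pics/w2full.png",im[:,:,::-1])
cv2.imwrite("pics/w2.png",cv2.convertScaleAbs(cv2.resize(im[20:240,200:460,::-1],(780,660-60),interpolation=cv2.INTER_CUBIC),alpha=1.3)); print(manip.current_clock())
E
python3 m3.py
```

```text
[0.56495581 0.12348187 0.1015    ] 3.1502869167991387 0.08488171374701058 150.96304510801005 90.34627299376291
[0.56587791 0.12284093]
[0.5402103  0.16773608 0.08597934] [0.59466119 0.2051816  0.56740323]
-50.0 1.1907168237918873 [ 0.12380556 -0.33312426  0.27643113] [0.6051718  0.09738943 0.0855199 ] [0.60514495 0.09704657]
14.3583
```

View pics/w2.png

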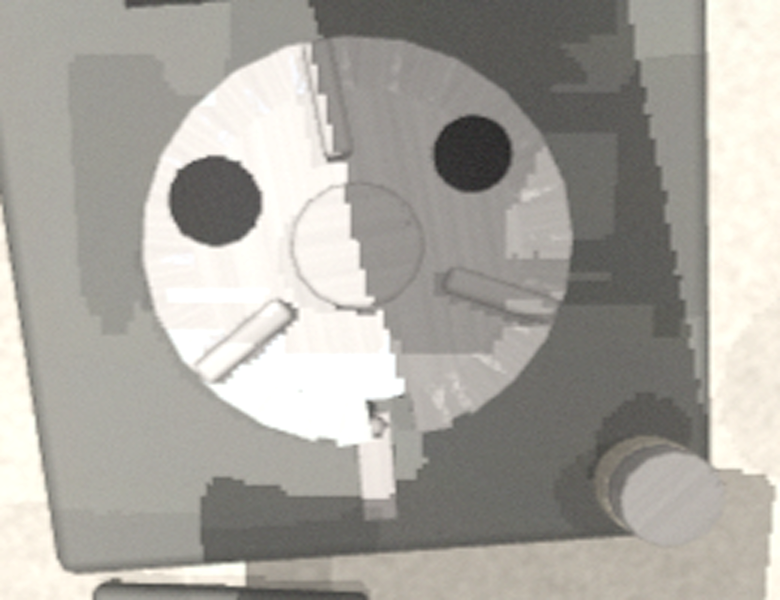

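```bash
cat > m4.py <<'E'
from h import *
im=cv2.imread("pics/w2full.png")[150:220,290:360]
cv2.imwrite("pics/w2n.png",cv2.convertScaleAbs(cv2.resize(im,(560,560),interpolation=cv2.INTER_CUBIC),alpha=1.5))
w=np.load("w2.npy",allow_pickle=True).item()
P=lambda x,y,z: ray(w,200+(x+.5)/3-.5,20+(y+.5)/(600/220)-.5,z)
hub=P(358,246,.1015); a=lambda p:np.degrees(np.arctan2(*(p-hub)[1::-1])); print(hub)
print("foot",a(P(379,513,.062)),a(P(377,470,.064)))
for p,k in(((330,40),180),((207,372),60),((553,308),300)): print(a(P(*p,.0935)),(a(P(*p,.0935))+k))
E
python3 m4.py
```

```text
[0.56299213 0.12268577 0.1015    ]
foot 4.29850171129701 4.653687508495603
-172.74842177324766 7.251578226752343
-49.06735010586741 10.932649894132588
71.7741417186519 371.7741417186519
```

View pics/w2n.png

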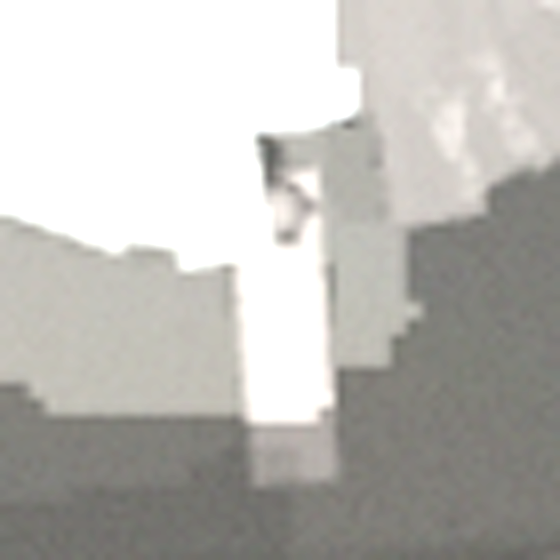

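```bash
cat > m5.py <<'E'
from h import *
C=np.array([.5659,.1228])
def tgt(th,gap=0,r=.045):
    t=np.radians(th); u=np.array([np.cos(t),np.sin(t)]); nn=np.array([-u[1],u[0]])
    return C+r*u+(.0135+gap)*nn, down(t+np.pi/2)
z=.0855
p,o=tgt(-50,.012); manip.move_pose([*p,.16],o); manip.servo_line([*p,z],vel=.1)
for th in(-50,-55.0):
    p,o=tgt(th); manip.servo_line([*p,z],ori=o,vel=.03)
manip.sleep(.3); print(manip.current_tool_pos(),p,manip.current_force())
p,o=tgt(th,.012); manip.servo_line([*p,z]); manip.servo_line([*p,.16])
manip.move_pose([.647,.1224,.30],down(np.pi)); manip.sleep(.3)
im=viewer.get_image("wrist")
cv2.imwrite("pics/w3.png",cv2.convertScaleAbs(cv2.resize(im[150:220,290:360,::-1],(560,560),interpolation=cv2.INTER_CUBIC),alpha=1.2)); print(manip.current_clock())
E
python3 m5.py
```

```text
[0.60281607 0.09381441 0.08547027] [0.60276949 0.09368144] [-0.40246172  0.21978878 -0.04082314]
21.5333
```

View pics/w3.png

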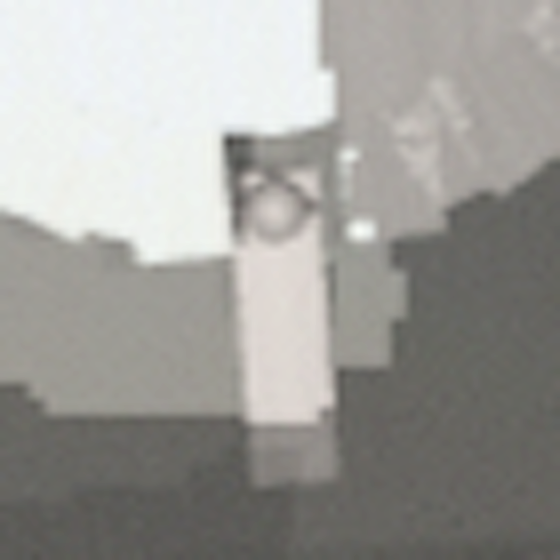

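```bash
cat > m6.py <<'E'
from h import *
C=[.5659,.1228]
manip.move_pose([*C,.13],down(np.pi)); manip.servo_line([*C,.106],vel=.08); manip.sleep(.2)
f0=manip.current_force()[2]; print(f0)
z=.105
while z>.086:
    z-=.001; manip.servo_line([*C,z],vel=.02); f=manip.current_force(); print(round(z,4),manip.current_tool_pos()[2].round(4),f.round(1))
    if f[2]-f0>22: break
manip.sleep(.3); print(manip.current_tool_pos(),manip.current_force())
manip.servo_line([*C,.13],vel=.08); manip.move_pose([.647,.1224,.30],down(np.pi)); manip.sleep(.3)
im=viewer.get_image("wrist")
cv2.imwrite("pics/w4.png",cv2.convertScaleAbs(cv2.resize(im[20:240,200:460,::-1],(780,600),interpolation=cv2.INTER_CUBIC),alpha=1.1)); print(manip.current_clock())
E
python3 m6.py
```

```text
-0.44286242285810373
0.104 0.104 [0.1 0.6 0.4]
0.103 0.103 [ 0.3 -0.4  0.3]
0.102 0.102 [-0.5  0.2 -0.1]
0.101 0.1011 [-0.2 -0.9  2. ]
0.1 0.1001 [-0.8  0.6  2.5]
0.099 0.099 [-1.5  0.2  3.4]
0.098 0.0979 [-0.5 -0.4  1.7]
0.097 0.0969 [0.1 0.6 3.3]
0.096 0.0959 [-0.6  0.3  2.2]
0.095 0.0949 [ 0.1 -1.2  2.6]
0.094 0.0943 [-0.6 -0.3  6.4]
0.093 0.0943 [-4.5 -0.9 12.9]
0.092 0.0942 [-5.9 -0.8 20.5]
0.091 0.0942 [-9.  -2.4 27.7]
[0.5660637  0.1228454  0.09416418] [-9.22707975 -2.55159715 27.23653547]
28.525
```

View pics/w4.png

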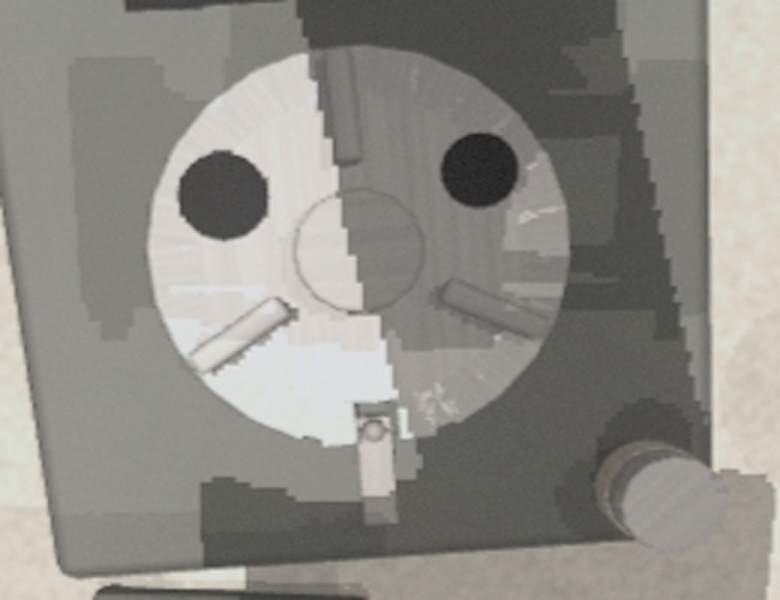

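```bash
python3 -c "
from bench import manip
print(manip.hand_in())"
```

```text
the job is handed in; nothing more can be done
None
```

The notch is over the key pin and the disc is pressed down to a hard stop (about 7.3 mm of the nominal 7.5 mm travel). The last picture shows the pin in the notch, the hand was clear of the disc, and the job is handed in at about 28.5 s.

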